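# Stow the fallen feed canister in the latched bench tray

### The job

First stand the fallen green canister upright on the bench, lid up, and let go of it. Then press the red release button on the blue cabinet so that the tray pops out, take the canister again and stand it upright in the tray, and push the tray home until it clicks and stays shut with the canister in it. Leave the brown pot, the white scoop and the pliers where they are.

Things in the scene. Friction and masses are not known exactly. Their poses are not given: they have to be found in the camera images.
- canister_center (a point): Centre of the loose square canister, green with a yellow band, 56 x 56 mm and 85 mm tall (square body 70 mm, round white lid 48 mm across, 15 mm high), 0.15 to 0.3 kg. z points out through the lid, x and y square to the side faces. The point is on the axis, 42.5 mm from the foot. At the start it lies on a side face, this point 28 mm above the bench.
- cabinet: Blue steel bench cabinet, fixed, 200 mm deep (x), 150 mm wide (y), 140 mm high; origin at the centre of its underside on the bench. Its open front lies at its own x = -100 mm and faces the robot; its z is up. The opening is 134 mm wide and reaches up to 128 mm over the bench; the tray fills the lower part.
- release_top (a point): Centre of the top of the red round release button (32 mm across) on the cabinet's roof, 159 mm above the bench, 38 mm behind the cabinet's front. Pressed straight down, it springs back when let go.
- release (a joint): How far the release button is pressed down, 0 to 0.010 m. About 0.007 m frees the tray; the spring takes 1.5 N at first and about 5 N at the bottom, up to 1 N more from the latch.
- tray (a joint): How far the tray is out, m: about 0 latched, 0.10 popped out (end stop). A spring pushes it out with 2 to 3.5 N all the way; pressing the button lets it spring out towards the robot. Pushing it in takes 3 to 10 N; it clicks at about 0 with the button free, and can be pushed on to a hard stop at -0.006. Let go unlatched, it springs out again.
- tray_floor (a point): Centre of the tray's pocket, on its floor 20 mm above the bench; moves with the tray. x points into the cabinet (the tray slides out along -x), y across, z up. Pocket 88 mm long (x), 90 mm wide, open above when out; its side and rear walls (4 mm thick) rise 25 mm over its floor. In front a white panel, inner face 44.5 mm along -x, 10 mm thick, 146 mm wide, top 78 mm above the bench.
- tray_pull (a point): Middle of the front face of the tray's black pull, a solid block 80 mm wide, 30 mm high and 28 mm deep on the front panel, 45 mm above the bench (its foot 30, its top 60 mm). It moves with the tray; axes as the cabinet's. Push here along +x to close the tray.
- pot_center (a point): Centre of the brown glazed pot, bystander, about 110 mm across and 75 mm high.
- scoop_center (a point): Middle of the white plastic scoop, bystander, lying; it reaches 92 mm along its own +x and 87 mm along -x, 57 mm wide, 30 mm high.
- pliers_center (a point): Pivot of the black pliers, bystander, lying; jaws reach 55 mm along its own +x and handles 100 mm along -x, 65 mm wide, 10 mm high.
- canister: The same canister, with its origin at the centre of its foot, z out through the lid.
Things that resemble listed ones, but are neither listed nor needed, are in the scene too. Leave any orange look-alike of the canister alone.

How it is judged:
On the way, in this order (a step that is already met when the one before it is completed fails the run):
1. the canister stands upright on the bench, lid up, let go (angle between canister_center's own z axis and vertical below 0.15 rad and contact force between canister and the fingers below 0.1 N and height (world z) of canister_center between 0.036 and 0.049 m and linear speed of canister below 0.03 m/s), for 0.2 s.
2. the tray has popped out (value of joint tray above 0.09 m), for 0.2 s.
3. the canister stands upright in the popped-out tray, let go (angle between canister_center's own z axis and vertical below 0.15 rad and contact force between canister and the fingers below 0.1 N and x of canister_center in the frame of tray_floor between -0.025 and 0.025 m and y of canister_center in the frame of tray_floor between -0.025 and 0.025 m and z of canister_center in the frame of tray_floor between 0.036 and 0.049 m and value of joint tray above 0.07 m), for 0.2 s.
At the end, for the whole second after the job is handed in: The tray is latched shut (out by less than 4 mm, button up within 4 mm) and the canister stands in its pocket on the floor, lid up within 0.15 rad, at rest and released (angle between canister_center's own z axis and vertical below 0.15 rad and contact force between canister and the fingers below 0.1 N and x of canister_center in the frame of tray_floor between -0.025 and 0.025 m and y of canister_center in the frame of tray_floor between -0.025 and 0.025 m and z of canister_center in the frame of tray_floor between 0.036 and 0.049 m and value of joint each of tray, release below 0.004 m and linear speed of canister below 0.02 m/s); the robot touches nothing.
It fails at once if the pot is moved by more than 30 mm (distance of pot_center from where it was at the start of the episode above 0.03 m).
It fails at once if the scoop is moved by more than 30 mm (distance of scoop_center from where it was at the start of the episode above 0.03 m).
It fails at once if the pliers is moved by more than 30 mm (distance of pliers_center from where it was at the start of the episode above 0.03 m).
It also fails if it takes over 70 s, if anything falls off the work surface, if the arm or the gripper's body presses on something with over 40 N, if the wrist force passes 120 N, or if a joint passes its speed limit or range.

### The arm

A 7-joint arm with a two-finger parallel gripper is mounted at the origin on the work surface. World frame = base frame: x ahead of the robot, y to its left, z up, the work surface at z = 0. Lengths are in m, angles in rad, forces in N, time in s.
With the tool pointing down it reaches from about 0.4 to 0.85 m from the base axis. Payload 10.4 kg.
Tool frame: the origin (TCP) lies at the very end of the fingers, on their centre line; the grasp point (between the pads) lies r.grip_depth behind it (r.grip_depth is the distance from the TCP to the grasp point, in m); y points along the fingers, z is the direction in which the jaws open and shut, and the axes are right-handed (so a half turn about y gives the same grasp; the last joint's range is limited). The gripper opens to 87 mm and grips with 3 to 60 N. Pads are 19 mm wide; open, the fingers measure 117 mm over their backs; the gripper's body (75 mm by 190 mm) begins 51 mm behind the grasp point.
Start: joints at [1.2, 0.332, -0.065, 1.46, 0.022, 1.35, -0.088], TCP at [0.213, -0.588, 0.223] pointing down, gripper open.
Joint ranges: [-2.6, 2.6], [-0.5, 2.12], [-1.47, 1.34], [0.16, 2.42], [-1.27, 4.41], [0.06, 2.06], [-2.6, 2.6]. Speed limits (rad/s): [2.22, 2.22, 2.79, 2.79, 3.14, 3.14, 3.14].

### API

Orientations are given as a unit quaternion [x, y, z, w].
In Python, from bench import r gives the robot as it stands.
- The arm moves only by the shell command python3 -m jog 'ROWS' [OPENING] [FORCE]. ROWS is JSON, a list of rows, each a list of 6 numbers: the shift along the tool's x, y, z in m, then the turn, a rotation vector about the tool's x, y, z in degrees. A call has 1 to 12 rows; each row shifts and turns the pose as measured when the row begins, along the tool's axes as they then stand; what a row does not reach is not made up. A row lasts 1/12 s, in which the tool goes at most 41.7 mm and 7.16 degrees, less where a joint would pass 70% of its speed; a pose out of reach is approached as far as the arm can. A call with a gripper value outside its range is refused whole. OPENING is the opening, from -1 (shut) to 1 (fully open), so that 0 is half open, set as the call begins (- or left out, the last holds). The fingers move at their own pace and stop on an object; FORCE is the grip in N (left out, the last holds). Time passes only in rows, so rows that do not move let the fingers close. It gives the time, the measured TCP pose, the force and the opening at its end, in the units of the state.
- r.read_state(): the state, without advancing time (a new reading comes with each control period).
- r.camera(name): name is "scene" or "top"; returns a dict with "image" (400x640x3 uint8, red, green, blue), "range_z" (400x640 float32, m along the optical axis (not along the pixel's ray), 0 where there is no reading), "K" (3x3 intrinsics, pixels), "R" (3x3) and "t" (3): a world point X has camera coordinates R X + t. Camera axes: x right, y down, z forward; pixel columns grow to the right and rows downward; lengths in m; the calibration is good to about 2 mm. A picture is of the moment at which its call begins.
- r.close_job(): hands the job in, once; it reports no verdict.
The state is a dict: "time": time; "joint_positions": joint angles; "joint_vel": joint speeds; "joint_torque": joint torques, N m; "ee_pos": TCP position; "eef_rot": TCP orientation; "ft_force": force on the tool from outside, world axes, zero at the start; "torque": the same for the moment, N m; "width": finger opening in m.
Only numpy, scipy, OpenCV 4.12 (cv2) and the standard library are available. Lean on these libraries where they do the work, as an engineer would, in place of code of your own. Each camera call takes 0.05 s, during which the arm holds its last target. There are 200 camera calls.

## Working session

There is one attempt and no reset: what is moved stays moved. The work goes in short steps, Python scripts to look and compute and a shell command to move; the robot and the scene stay as the last step left them, time stands still between calls to the robot, and variables do not carry over. Pictures are saved under pics/ and viewed, about 8 in all and at most 12, crops included, and the job is handed in when it is done.

```bash
ls; mkdir -p pics; python3 - <<'E'
from bench import r
import cv2,numpy as np
for n in("scene","top"):
    c=r.camera(n); cv2.imwrite(f"pics/{n}0.png",c["image"][...,::-1]); np.savez(f"/tmp/{n}0.npz",**c)
    print(n,c["K"].round(1).tolist(),(-c["R"].T@c["t"]).round(3),c["R"].round(2).tolist())
s=r.read_state();print(s,r.grip_depth)
E
```

```text
pics
scene [[410.8, 0.0, 320.7], [0.0, 410.8, 193.4], [0.0, 0.0, 1.0]] [0.866 0.564 0.999] [[-0.89, 0.46, -0.02], [0.37, 0.71, -0.6], [-0.26, -0.54, -0.8]]
top [[495.5, 0.0, 316.8], [0.0, 495.5, 202.0], [0.0, 0.0, 1.0]] [ 0.37  -0.007  1.511] [[-0.0, -1.0, 0.02], [-0.99, -0.0, -0.16], [0.16, -0.02, -0.99]]
{'time': 0.1, 'joint_positions': array([ 1.20043938,  0.33280224, -0.06468327,  1.46080414,  0.02161948,
        1.34988441, -0.08851145]), 'joint_vel': array([ 4.11885958e-05, -9.64325908e-04,  1.42054078e-03, -1.90687563e-03,
       -9.06526464e-04, -1.18636524e-03, -9.71989232e-06]), 'joint_torque': array([ 1.12114121e-03, -6.24548078e+01,  2.48302723e-02, -3.90721965e+01,
       -6.12081843e-02,  3.65652458e-02,  8.69172459e-05]), 'ee_pos': array([ 0.21286854, -0.58729584,  0.22186287]), 'eef_rot': array([-0.12243026,  0.69685778, -0.69603147,  0.12223037]), 'ft_force': array([ 1.18049648, -0.61252448, -0.40168325]), 'torque': array([ 0.01597193, -0.04077   , -0.05790562]), 'width': 0.08714428943927383} 0.0187
```

View pics/scene0.png

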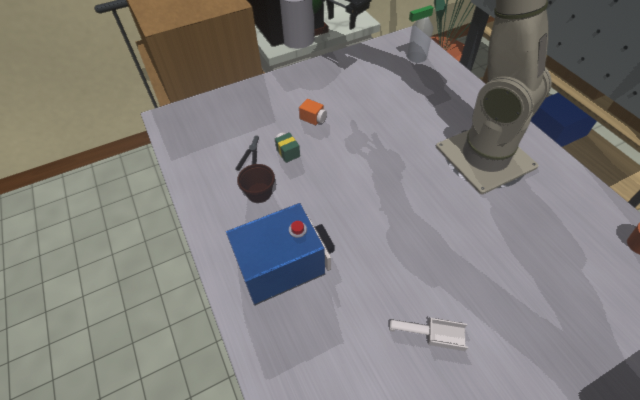

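View pics/top0.png

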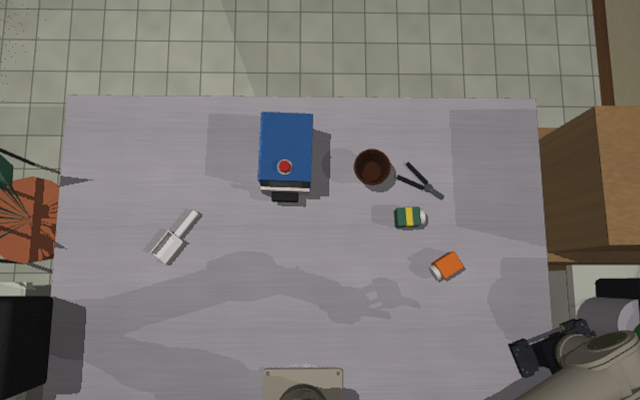

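Top view: the green canister with its yellow band is at (410,217), lid to the right (-y). The orange look-alike is at (447,265). The pot is at (372,167), pliers (425,183), scoop (177,237), cabinet (286,150) and red button (285,167). The only thing I could confuse with the canister is the orange one, so I choose green. Next I measure and check it in a crop.

```bash
cat > h.py <<'E'
import numpy as np,cv2
def pts(c,mask):
    v,u=np.nonzero(mask&(c["range_z"]>0)); z=c["range_z"][v,u]
    P=np.linalg.inv(c["K"])@np.vstack([u*z,v*z,z]); return (c["R"].T@(P-c["t"][:,None])).T
def hsv(c): return cv2.cvtColor(c["image"],cv2.COLOR_RGB2HSV)
def cm(c,lo,hi): return cv2.inRange(hsv(c),lo,hi)>0
COL=dict(green=((45,60,20),(90,255,255)),yellow=((24,120,90),(34,255,255)),blue=((100,120,40),(125,255,255)),red=((0,170,120),(5,255,255)))
def rowsfor(s,target,q):
    from scipy.spatial.transform import Rotation as R
    a=R.from_quat(s["eef_rot"]);b=R.from_quat(q)
    return a.inv().apply(np.array(target)-s["ee_pos"]).round(4),(a.inv()*b).as_rotvec(degrees=True).round(2)
E
python3 - <<'E'
from h import *
for n in("top","scene"):
    c=dict(np.load(f"/tmp/{n}0.npz")); print(n)
    W=pts(c,np.ones((400,640),bool)); full=np.zeros((400,640,3)); v,u=np.nonzero(c["range_z"]>0); full[v,u]=W
    box=(abs(full[...,0]-.6)<.35)&(abs(full[...,1])<.5)&(full[...,2]<.3)&(full[...,2]>-.02)
    for k,(lo,hi) in COL.items():
        m=cm(c,lo,hi)&box; l,lab,st,ce=cv2.connectedComponentsWithStats(m.astype(np.uint8))
        for i in range(1,l):
            if st[i,4]>25:
                P=full[lab==i]; h=np.percentile(P[:,2],90); T=P[P[:,2]>h-.008]
                (cx,cy),(w,hh),a=cv2.minAreaRect(T[:,:2].astype(np.float32))
                print(k,ce[i].round(),st[i,4],"ztop",h.round(3),"rect",round(cx,3),round(cy,3),round(w,3),round(hh,3),round(a,1))
    # white lid, pot
    if n=="top":
        # regions above 8mm
        for name,(x0,x1,y0,y1) in dict(can=(390,432,203,232),pot=(352,393,146,190),pl=(395,445,160,200)).items():
            P=full[y0:y1,x0:x1].reshape(-1,3); P=P[P[:,2]>.006]
            print(name,P.min(0).round(3),P.max(0).round(3))
        cv2.imwrite("pics/crop1.png",cv2.resize(c["image"][140:290,340:480,::-1],None,fx=4,fy=4,interpolation=cv2.INTER_CUBIC))
E
```

```text
top
green [416. 216.] 127 ztop 0.061 rect 0.557 -0.336 0.055 0.021 3.7
green [400. 217.] 195 ztop 0.06 rect 0.554 -0.29 0.055 0.027 0.7
yellow [409. 216.] 123 ztop 0.061 rect 0.556 -0.314 0.052 0.021 3.2
blue [285. 146.] 3322 ztop 0.144 rect 0.746 0.051 0.148 0.2 88.1
red [284. 166.] 80 ztop 0.164 rect 0.685 0.053 0.025 0.026 41.0
can [ 0.517 -0.393  0.006] [ 0.604 -0.266  0.066]
pot [ 0.647 -0.276  0.006] [ 0.785 -0.149  0.084]
pl [ 0.616 -0.437  0.006] [ 0.74  -0.287  0.02 ]
scene
green [283. 137.] 58 ztop 0.059 rect 0.562 -0.336 0.053 0.017 5.1
green [289. 149.] 145 ztop 0.058 rect 0.559 -0.289 0.027 0.052 89.2
yellow [285. 141.] 78 ztop 0.059 rect 0.561 -0.313 0.054 0.023 8.2
blue [276. 253.] 5873 ztop 0.142 rect 0.748 0.051 0.151 0.197 88.2
```

View pics/crop1.png

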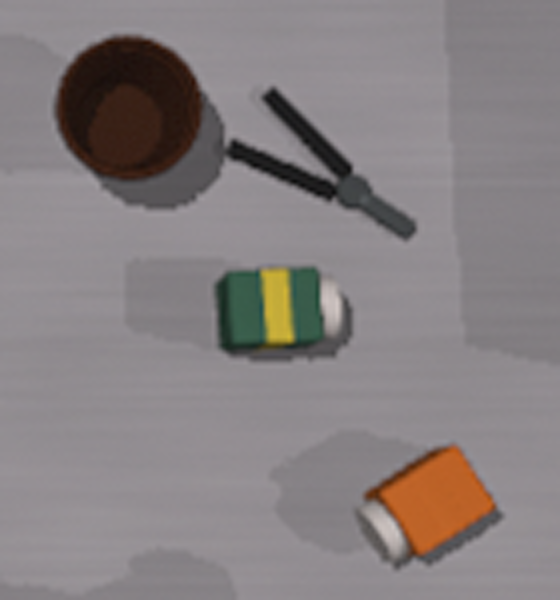

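The crop confirms the green canister, lying with its lid towards -y. Its axis is about 3° off y, its foot is near y=-0.277 and its lid end near -0.361. I'll grip it with the tool leaning 45°, jaws along x, then turn it 90° about the jaw axis so the tool ends up leaning 45° the other way.

```bash
cat >> h.py <<'E'
def quat(d,j):
    from scipy.spatial.transform import Rotation as R
    d=np.array(d,float);d/=np.linalg.norm(d);j=np.array(j,float);j-=d*(d@j);j/=np.linalg.norm(j)
    return R.from_matrix(np.c_[np.cross(d,j),d,j]).as_quat()
def to(tcp,d,j):
    from bench import r
    s=r.read_state()
    for sg in(1,-1):
        t,w=rowsfor(s,tcp,quat(d,np.array(j)*sg)); print("shift",t*1000,"mm turn",w,"|",round(float(np.linalg.norm(w)),1))
E
python3 - <<'E'
from h import *
from bench import r
from scipy.spatial.transform import Rotation as R
print(R.from_quat(r.read_state()["eef_rot"]).as_matrix().round(3))
d=np.array([-.04,.7,-.71]); j=[.998,.055,0]
g=np.array([.558,-.3265,.030]); print("grasp tcp",g+.0187*d)
to(g+.0187*d-.10*d,d,j)
E
```

```text
[[-0.94  -0.     0.341]
 [-0.341  0.001 -0.94 ]
 [ 0.    -1.    -0.001]]
grasp tcp [ 0.557252 -0.31341   0.016723]
shift [-397.   134.2  -72.8] mm turn [-28.45 -69.33  38.19] | 84.1
shift [-397.   134.2  -72.8] mm turn [-41.21 100.61 -30.7 ] | 113.0
```

```bash
python3 -m jog '[[0,0,0,-2.37,-5.78,3.18],[0,0,0,-2.37,-5.78,3.18],[0,0,0,-2.37,-5.78,3.18],[0,0,0,-2.37,-5.78,3.18],[0,0,0,-2.37,-5.78,3.18],[0,0,0,-2.37,-5.78,3.18],[0,0,0,-2.37,-5.78,3.18],[0,0,0,-2.37,-5.78,3.18],[0,0,0,-2.37,-5.78,3.18],[0,0,0,-2.37,-5.78,3.18],[0,0,0,-2.37,-5.78,3.18],[0,0,0,-2.37,-5.78,3.18]]' 1 20; python3 - <<'E'
from h import *
d=np.array([-.04,.7,-.71]); j=[.998,.055,0]
to(np.array([.557,-.3134,.017])-.10*d,d,j)
E
```

```text
time: 1.1
ee_pos: [0.209, -0.5555, 0.1889]
eef_rot: [-0.303, 0.624, -0.272, 0.667]
ft_force: [-0.0, -1.3, 0.1]
width: 0.0871
shift [-34.2 184.7 358.4] mm turn [-1.28  1.93  2.75] | 3.6
shift [-34.2 184.7 358.4] mm turn [   4.28 -178.01    1.99] | 178.1
```

```bash
python3 -m jog '[[-0.003,0.005,0.036,0,0,0],[-0.003,0.005,0.036,0,0,0],[-0.003,0.005,0.036,0,0,0],[-0.003,0.005,0.036,0,0,0],[-0.003,0.005,0.036,0,0,0],[-0.003,0.005,0.036,0,0,0],[-0.003,0.005,0.036,0,0,0],[-0.003,0.005,0.036,0,0,0],[-0.003,0.005,0.036,0,0,0],[-0.003,0.005,0.036,0,0,0],[0,0,0,-0.6,1,1.4],[0,0,0,-0.6,1,1.4]]'; python3 - <<'E'
from h import *
d=np.array([-.04,.7,-.71]); j=[.998,.055,0]
to(np.array([.557,-.3134,.017])-.10*d,d,j)
E
```

```text
time: 2.1
ee_pos: [0.5653, -0.4437, 0.1599]
eef_rot: [-0.283, 0.644, -0.26, 0.661]
ft_force: [-1.2, -1.6, 0.3]
width: 0.0868
shift [ 7.8 93.6 -2.5] mm turn [-1.08 -0.23 -0.21] | 1.1
shift [ 7.8 93.6 -2.5] mm turn [  0.33 179.76  -1.69] | 179.8
```

```bash
python3 -m jog '[[0.003,0.026,-0.001,-1,0,0],[0.003,0.026,-0.001,0,0,0],[0.002,0.026,0,0,0,0],[0,0.014,0,0,0,0],[0,0,0,0,0,0]]'; python3 - <<'E'
from h import *
from bench import r
d=np.array([-.04,.7,-.71]); j=[.998,.055,0]
to(np.array([.557,-.3134,.017]),d,j)
ims=[]
for n,(u,v) in dict(top=(410,215),scene=(290,140)).items():
    c=r.camera(n); ims.append(cv2.resize(c["image"][v-60:v+60,u-65:u+65,::-1],None,fx=3,fy=3,interpolation=cv2.INTER_CUBIC))
    P=pts(c,cm(c,*COL["yellow"]));P=P[(P[:,2]<.1)&(P[:,0]>.3)&(P[:,1]<-.2)]; print(n,len(P),P.mean(0),np.ptp(P,axis=0))
cv2.imwrite("pics/pre.png",np.hstack(ims))
E
```

```text
time: 2.52
ee_pos: [0.5605, -0.378, 0.0807]
eef_rot: [-0.289, 0.649, -0.25, 0.658]
ft_force: [0.2, 0.0, 0.4]
width: 0.0871
shift [-0.3 90.8  0.7] mm turn [ 0.27 -0.29 -0.58] | 0.7
shift [-0.3 90.8  0.7] mm turn [  0.92 179.71   0.42] | 179.7
top 123 [ 0.55701282 -0.31453412  0.05484217] [0.06248618 0.03053279 0.06319198]
scene 83 [ 0.56384623 -0.31429326  0.05411875] [0.05458915 0.02194086 0.04182597]
```

View pics/pre.png

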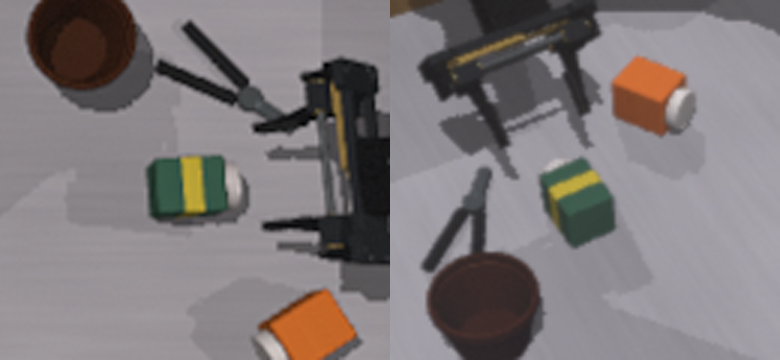

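The fingers straddle the canister (left panel: canister at (190,187), finger tips at (265,128) and (270,225)), and the pliers tip is at (290,120). The descent moves away from the pliers, so I go in.

```bash
python3 -m jog '[[0,0.024,0,0,0,0],[0,0.024,0,0,0,0],[0,0.024,0,0,0,0],[0,0.014,0,0,0,0],[0,0.006,0,0,0,0],[0,0,0,0,0,0]]' 0.85; python3 -m jog '[[0,0,0,0,0,0],[0,0,0,0,0,0],[0,0,0,0,0,0],[0,0,0,0,0,0],[0,0,0,0,0,0],[0,0,0,0,0,0],[0,0,0,0,0,0],[0,0,0,0,0,0]]' -1 25
```

```text
time: 3.12
ee_pos: [0.5599, -0.3233, 0.0209]
eef_rot: [-0.288, 0.645, -0.259, 0.658]
ft_force: [-0.5, -0.2, -0.3]
width: 0.0806
time: 3.78
ee_pos: [0.5613, -0.3301, 0.0242]
eef_rot: [-0.288, 0.644, -0.263, 0.658]
ft_force: [-0.1, 0.7, -0.6]
width: 0.0563
```

The fingers closed on 56 mm, but about 18 mm short along the approach and close to the shoulder. I'll open, go deeper and grip again.

```bash
python3 -m jog '[[0,0,0,0,0,0],[0,0,0,0,0,0],[0,0,0,0,0,0],[0,0.006,0,0,0,0],[0,0.008,0,0,0,0],[0,0.008,0,0,0,0]]' 0.7; python3 - <<'E'
from h import *
d=np.array([-.04,.7,-.71]); j=[.998,.055,0]
to(np.array([.559,-.3134,.017]),d,j)
E
```

```text
time: 4.28
ee_pos: [0.5615, -0.3149, 0.0089]
eef_rot: [-0.288, 0.643, -0.264, 0.659]
ft_force: [0.1, 0.0, 0.0]
width: 0.0736
shift [-6.8 -4.7 -2.4] mm turn [-1.04 -0.39  0.61] | 1.3
shift [-6.8 -4.7 -2.4] mm turn [ -0.96 179.6   -1.62] | 179.6
```

```bash
python3 -m jog '[[-0.007,-0.003,0,0,0,0],[-0.002,0,0,0,0,0],[0,0,0,0,0,0],[0,0,0,0,0,0],[0,0,0,0,0,0],[0,0,0,0,0,0],[0,0,0,0,0,0],[0,0,0,0,0,0]]' -1 30; python3 - <<'E'
from h import *
d=np.array([-.04,.7,-.71]); j=[.998,.055,0]
to(np.array([.559,-.3134,.017]),d,j)
E
```

```text
time: 4.95
ee_pos: [0.5605, -0.3071, 0.0165]
eef_rot: [-0.288, 0.644, -0.262, 0.658]
ft_force: [-0.3, -0.2, -0.3]
width: 0.056
shift [ 4.1 -4.7 -1.7] mm turn [-0.84 -0.38  0.45] | 1.0
shift [ 4.1 -4.7 -1.7] mm turn [ -0.7  179.61  -1.32] | 179.6
```

```bash
python3 -m jog '[[-0.02,-0.02,0,0,0,0],[-0.025,-0.025,0,0,0,0],[-0.025,-0.025,0,0,0,0],[-0.025,-0.025,0,0,0,0],[-0.02,0.02,-0.02,0,0,0],[-0.02,0.02,-0.02,0,0,0],[-0.02,0.02,-0.02,0,0,0],[-0.02,0.02,-0.02,0,0,0],[-0.02,0.02,-0.02,0,0,0]]'; python3 - <<'E'
from h import *
to([.47,-.17,.15],[-.04,-.7,-.71],[.998,.055,0])
E
```

```text
time: 5.7
ee_pos: [0.4546, -0.1712, 0.1497]
eef_rot: [-0.287, 0.643, -0.27, 0.656]
ft_force: [0.2, -0.0, -2.0]
width: 0.0559
shift [-0.7  0.4 15.4] mm turn [ -4.04   1.89 -88.07] | 88.2
shift [-0.7  0.4 15.4] mm turn [-123.91 -128.07    5.69] | 178.3
```

```bash
python3 -m jog '[[0,0,0.001,0,0,-7],[0,0,0.001,0,0,-7],[0,0,0.001,0,0,-7],[0,0,0.001,0,0,-7],[0,0,0.001,0,0,-7],[0,0,0.001,0,0,-7],[0,0,0.001,0,0,-7],[0,0,0.001,0,0,-7],[0,0,0.001,0,0,-7],[0,0,0.001,0,0,-7],[0,0,0.001,0,0,-7],[0,0,0.001,0,0,-7]]'; python3 - <<'E'
from h import *
to([.47,-.17,.15],[.04,-.7,-.71],[.998,.055,0])
E
```

```text
time: 6.7
ee_pos: [0.4661, -0.1723, 0.1591]
eef_rot: [0.638, -0.274, 0.654, -0.301]
ft_force: [-0.5, -1.6, -4.3]
width: 0.0559
shift [-7.8  5.4  3.6] mm turn [-0.3  -2.65 -2.55] | 3.7
shift [-7.8  5.4  3.6] mm turn [  3.95 177.3   -0.46] | 177.3
```

```bash
python3 -m jog '[[0,0,0,0,-1.3,-1.5],[0,0,0,0,-1.3,-1.5],[0,0,0,0,0,0]]'; python3 - <<'E'
from h import *
from bench import r
to([.47,-.17,.032],[.04,-.7,-.71],[.998,.055,0])
ims=[]
for n in("top","scene"):
    c=r.camera(n); p=c["K"]@(c["R"]@np.array([.47,-.17,.16])+c["t"]);u,v=(p[:2]/p[2]).astype(int);print(n,u,v)
    ims.append(cv2.resize(c["image"][v-55:v+55,u-65:u+65,::-1],None,fx=3,fy=3,interpolation=cv2.INTER_CUBIC))
    for k in("green","yellow"):
        P=pts(c,cm(c,*COL[k]));P=P[np.linalg.norm(P-[.47,-.17,.17],axis=1)<.09];print(k,len(P),P.mean(0).round(3),P.min(0).round(3),P.max(0).round(3))
cv2.imwrite("pics/up.png",np.hstack(ims))
E
```

```text
time: 6.95
ee_pos: [0.4668, -0.1661, 0.1568]
eef_rot: [0.663, -0.244, 0.646, -0.291]
ft_force: [-0.1, 0.5, -3.1]
width: 0.0557
shift [-86.2  90.4   2.5] mm turn [-0.7   0.52  0.87] | 1.2
shift [-86.2  90.4   2.5] mm turn [   1.36 -179.47    1.1 ] | 179.5
top 365 242
green 94 [ 0.462 -0.159  0.198] [ 0.437 -0.181  0.164] [ 0.499 -0.133  0.209]<stdin>:9: RuntimeWarning: Mean of empty slice.
  ret = um.true_divide(
Traceback (most recent call last):
ValueError: zero-size array to reduction operation minimum which has no identity
```

```bash
python3 -m jog '[[-0.015,0.0155,0,0,0,0.4],[-0.018,0.019,0,0,0,0.4],[-0.018,0.019,0,0,0,0],[-0.015,0.015,0,0,0,0],[-0.006,0.006,0,0,0,0],[0,0,0,0,0,0],[0,0,0,0,0,0]]'; python3 - <<'E'
from h import *
from bench import r
to([.467,-.166,.031],[.04,-.7,-.71],[.998,.055,0])
ims=[]
for n in("top","scene"):
    c=r.camera(n); p=c["K"]@(c["R"]@np.array([.467,-.166,.06])+c["t"]);u,v=(p[:2]/p[2]).astype(int);print(n,u,v)
    ims.append(cv2.resize(c["image"][v-55:v+55,u-65:u+65,::-1],None,fx=3,fy=3,interpolation=cv2.INTER_CUBIC))
cv2.imwrite("pics/up.png",np.hstack(ims))
E
```

```text
time: 7.58
ee_pos: [0.4695, -0.1709, 0.053]
eef_rot: [0.654, -0.255, 0.648, -0.296]
ft_force: [-0.1, -0.4, -2.3]
width: 0.0562
shift [-18.9  12.3  -2.5] mm turn [-0.56 -0.54 -0.49] | 0.9
shift [-18.9  12.3  -2.5] mm turn [  0.76 179.46  -0.88] | 179.5
top 359 246
scene 333 161
```

View pics/up.png

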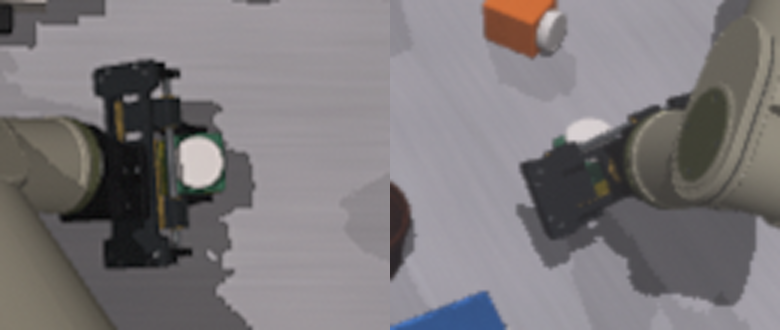

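The lid now points up at the camera (left panel, (200,163)) with the green body square around it, so the canister is upright in the grip about 20 mm above the bench. Lowering slowly.

```bash
python3 -m jog '[[-0.006,0.006,0,0,0,0],[-0.005,0.005,0,0,0,0],[-0.002,0.002,0,0,0,0],[-0.001,0.001,0,0,0,0],[0,0,0,0,0,0]]'
```

```text
time: 8.1
ee_pos: [0.4724, -0.1707, 0.0355]
eef_rot: [0.652, -0.254, 0.651, -0.296]
ft_force: [-0.8, 0.1, -2.8]
width: 0.0559
```

```bash
python3 -m jog '[[-0.002,0.002,0,0,0,0],[-0.002,0.002,0,0,0,0],[0,0,0,0,0,0]]';python3 -m jog '[[-0.0015,0.0015,0,0,0,0],[-0.001,0.001,0,0,0,0],[0,0,0,0,0,0]]'
```

```text
time: 8.35
ee_pos: [0.4727, -0.1704, 0.0295]
eef_rot: [0.651, -0.254, 0.651, -0.296]
ft_force: [-1.1, -0.4, -2.3]
width: 0.056
time: 8.6
ee_pos: [0.4732, -0.1705, 0.0271]
eef_rot: [0.652, -0.253, 0.651, -0.296]
ft_force: [-0.2, 0.6, -2.0]
width: 0.0559
```

```bash
python3 -m jog '[[-0.001,0.001,0,0,0,0],[-0.001,0.001,0,0,0,0]]';python3 -m jog '[[-0.001,0.001,0,0,0,0],[-0.001,0.001,0,0,0,0]]'
```

```text
time: 8.77
ee_pos: [0.4738, -0.1708, 0.0267]
eef_rot: [0.652, -0.251, 0.652, -0.294]
ft_force: [-4.7, 5.6, 17.3]
width: 0.0559
time: 8.93
ee_pos: [0.4743, -0.1713, 0.0268]
eef_rot: [0.652, -0.249, 0.654, -0.292]
ft_force: [-5.1, 4.4, 13.6]
width: 0.0561
```

Contact. Release, settle, and back off along the tool.

```bash
python3 -m jog '[[0,0,0,0,0,0],[0,0,0,0,0,0],[0,0,0,0,0,0],[0,0,0,0,0,0],[0,0,0,0,0,0]]' 0.9; python3 -m jog '[[0,-0.015,0,0,0,0],[0,-0.025,0,0,0,0],[0,-0.03,0,0,0,0],[0,-0.03,0,0,0,0],[0,-0.03,0,0,0,0]]'; python3 - <<'E'
from h import *
from bench import r
ims=[]
for n in("top","scene"):
    c=r.camera(n); p=c["K"]@(c["R"]@np.array([.47,-.18,.06])+c["t"]);u,v=(p[:2]/p[2]).astype(int)
    ims.append(cv2.resize(c["image"][v-55:v+55,u-65:u+65,::-1],None,fx=3,fy=3,interpolation=cv2.INTER_CUBIC))
    for k in("green","yellow"):
        P=pts(c,cm(c,*COL[k]));P=P[np.linalg.norm(P-[.47,-.18,.05],axis=1)<.09]
        if len(P): print(n,k,len(P),P.mean(0).round(3),P.min(0).round(3),P.max(0).round(3))
    w=cm(c,(0,0,185),(180,40,255)); P=pts(c,w);P=P[(np.linalg.norm(P-[.47,-.18,.085],axis=1)<.06)&(P[:,2]>.07)]
    print("lid",len(P),np.median(P,0).round(3),cv2.minAreaRect(P[:,:2].astype(np.float32)))
cv2.imwrite("pics/std.png",np.hstack(ims))
E
```

```text
time: 9.35
ee_pos: [0.4753, -0.1714, 0.0275]
eef_rot: [0.652, -0.248, 0.655, -0.292]
ft_force: [1.2, 0.8, 0.2]
width: 0.0795
time: 9.77
ee_pos: [0.4635, -0.0823, 0.118]
eef_rot: [0.654, -0.252, 0.653, -0.287]
ft_force: [1.1, 0.3, 1.1]
width: 0.0829
top green 100 [ 0.468 -0.151  0.069] [ 0.447 -0.195  0.   ] [ 0.5   -0.13   0.079]
lid 187 [ 0.475 -0.158  0.085] ((0.47484615445137024, -0.15720558166503906), (0.04094298556447029, 0.04349767416715622), 1.8337444067001343)
scene green 18 [ 0.5   -0.167  0.069] [ 0.494 -0.182  0.066] [ 0.503 -0.148  0.073]
scene yellow 24 [ 0.501 -0.146  0.038] [ 0.496 -0.176  0.028] [ 0.504 -0.129  0.044]
lid 134 [ 0.476 -0.16   0.085] ((0.4741426706314087, -0.1599765121936798), (0.04273089021444321, 0.04323192313313484), 85.52890014648438)
```

View pics/std.png

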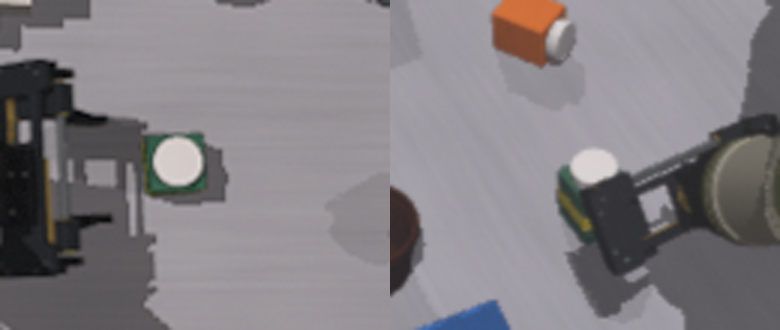

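Standing upright and free at (0.475, -0.159), with the lid top at 0.085. Next is the button, with closed fingers pointing down.

```bash
python3 - <<'E'
from h import *
print("down, j=y");to([.685,.053,.22],[0,0,-1],[0,1,0])
print("down, j=x");to([.685,.053,.22],[0,0,-1],[1,0,0])
from bench import r; print(r.read_state()["joint_positions"].round(2))
E
```

```text
down, j=y
shift [ -18.1 -152.2  227.9] mm turn [ 33.09 -82.66  36.89] | 96.4
shift [ -18.1 -152.2  227.9] mm turn [-37.29  87.16  33.45] | 100.5
down, j=x
shift [ -18.1 -152.2  227.9] mm turn [-2.44  2.29 45.  ] | 45.1
shift [ -18.1 -152.2  227.9] mm turn [  68.04 -164.2     3.69] | 177.8
[ 0.27  0.36 -0.81  2.01  0.94  1.47 -0.92]
```

```bash
python3 -m jog '[[0,-0.02,0,2.4,-6,2.68],[0,-0.02,0,2.4,-6,2.68],[0,-0.02,0,2.4,-6,2.68],[0,-0.02,0,2.4,-6,2.68],[0,-0.01,0,2.4,-6,2.68],[0,0,0,2.4,-6,2.68],[0,0,0,2.4,-6,2.68],[0,0,0,2.4,-6,2.68],[0,0,0,2.4,-6,2.68],[0,0,0,2.4,-6,2.68],[0,0,0,2.4,-6,2.68],[0,0,0,2.4,-6,2.68]]' -1; python3 - <<'E'
from h import *
to([.685,.053,.22],[0,0,-1],[0,1,0])
from bench import r; print(r.read_state()["joint_positions"].round(2))
E
```

```text
time: 10.87
ee_pos: [0.4545, -0.0267, 0.1835]
eef_rot: [0.735, -0.044, 0.117, -0.666]
ft_force: [-0.4, 0.3, 0.5]
width: 0.0105
shift [209.9 -23.8 127.3] mm turn [  5.6  -13.09   5.92] | 15.4
shift [209.9 -23.8 127.3] mm turn [ -8.65 166.5    8.18] | 166.9
[ 0.58 -0.06 -0.68  1.99  0.08  1.13  1.21]
```

```bash
python3 -m jog '[[0,-0.02,0,2.6,-6,2.7],[0,-0.02,0,2.6,-6,2.7],[0,0,0,0,0,0]]'; python3 - <<'E'
from h import *
to([.685,.053,.20],[0,0,-1],[0,1,0])
E
```

```text
time: 11.12
ee_pos: [0.4501, -0.0283, 0.2222]
eef_rot: [0.708, -0.004, 0.006, -0.706]
ft_force: [0.7, -1.2, 0.6]
width: 0.0006
shift [233.5  22.8  84.8] mm turn [ 0.13 -0.85  0.18] | 0.9
shift [233.5  22.8  84.8] mm turn [ -0.29 179.14   0.2 ] | 179.1
```

```bash
python3 -m jog '[[0.03,0,0.01,0,-0.4,0],[0.035,0,0.013,0,-0.4,0],[0.035,0,0.013,0,0,0],[0.035,0,0.013,0,0,0],[0.035,0,0.013,0,0,0],[0.035,0.005,0.013,0,0,0],[0.02,0.01,0.008,0,0,0],[0,0,0,0,0,0]]'; python3 - <<'E'
from h import *
from bench import r
to([.685,.053,.159],[0,0,-1],[0,1,0])
c=r.camera("top");P=pts(c,cm(c,*COL["red"]));P=P[(P[:,0]>.6)&(P[:,2]>.1)&(abs(P[:,1])<.15)];print(len(P),P.mean(0))
E
```

```text
time: 11.78
ee_pos: [0.6845, 0.0438, 0.1954]
eef_rot: [0.712, -0.011, 0.012, -0.702]
ft_force: [-0.1, 0.5, -1.3]
width: 0.0003
shift [ 0.2 36.3  9.8] mm turn [ 0.87 -1.86  0.02] | 2.1
shift [ 0.2 36.3  9.8] mm turn [-4.0000e-02  1.7813e+02  1.3600e+00] | 178.1
0 [nan nan nan]<stdin>:4: RuntimeWarning: Mean of empty slice.
  ret = um.true_divide(
```

Down to the button, then press to about 0.150 while watching the force.

```bash
python3 -m jog '[[0,0.014,0.01,0,-1,0],[0,0.01,0,0,-0.8,0],[0,0.006,0,0,0,0],[0,0.004,0,0,0,0],[0,0.003,0,0,0,0]]'; python3 -m jog '[[0,0.003,0,0,0,0],[0,0.003,0,0,0,0],[0,0.003,0,0,0,0]]'
```

```text
time: 12.25
ee_pos: [0.6816, 0.0507, 0.157]
eef_rot: [0.714, -0.0, 0.002, -0.701]
ft_force: [0.6, 2.3, 4.0]
width: 0.0004
time: 12.5
ee_pos: [0.6818, 0.0505, 0.15]
eef_rot: [0.713, 0.0, 0.003, -0.701]
ft_force: [-2.3, 3.1, 4.7]
width: 0.0003
```

```bash
python3 -m jog '[[0,0.002,0,0,0,0],[0,0.0015,0,0,0,0],[0,0,0,0,0,0],[0,-0.01,0,0,0,0],[0,-0.025,0,0,0,0],[0,-0.03,0,0,0,0],[0,-0.03,0,0,0,0]]'; python3 - <<'E'
from h import *
from bench import r
c=r.camera("top"); np.savez("/tmp/top1.npz",**c); cv2.imwrite("pics/tray.png",cv2.resize(c["image"][90:260,230:420,::-1],None,fx=4,fy=3.5,interpolation=cv2.INTER_CUBIC))
E
```

```text
time: 13.08
ee_pos: [0.6784, 0.0493, 0.2426]
eef_rot: [0.715, -0.003, 0.001, -0.699]
ft_force: [0.8, 0.2, 0.8]
width: 0.0005
```

View pics/tray.png

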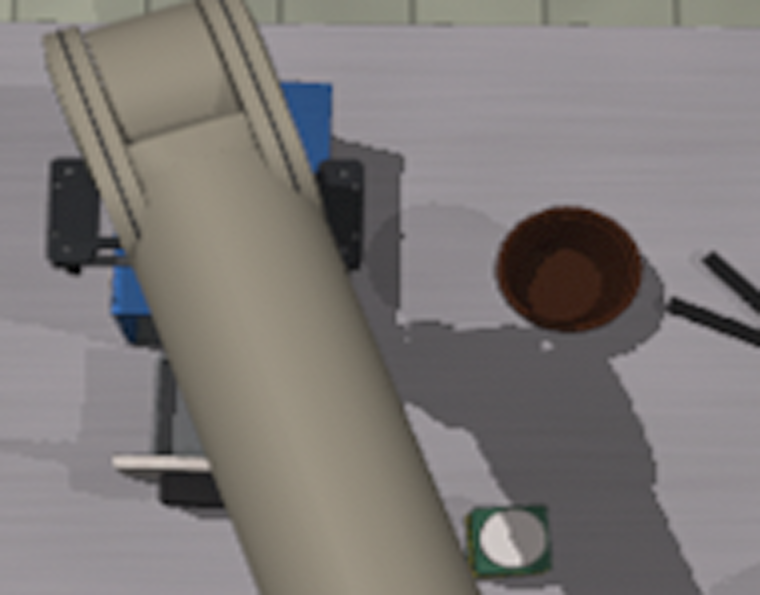

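The tray has popped out: white panel at (165,463), pocket at (185,400). Next I move above the standing canister and measure the tray with the arm out of the way.

```bash
python3 - <<'E'
from h import *
from scipy.spatial.transform import Rotation as R
z=R.from_quat([.652,-.248,.655,-.292]).as_matrix()[:,2];print(z)
to([.475,-.159,.18],[0,0,-1],[-z[1],z[0],0])
E
```

```text
[0.99805674 0.05583791 0.02765619]
shift [-204.3   73.1 -208.9] mm turn [ 1.18 -3.61  0.28] | 3.8
shift [-204.3   73.1 -208.9] mm turn [ -0.43 176.38   1.82] | 176.4
```

```bash
python3 -m jog '[[-0.02,0,-0.02,0,-1,0],[-0.026,0,-0.026,0,-1,0],[-0.026,0,-0.026,0,-1,0],[-0.026,0,-0.026,0,-0.6,0],[-0.026,0,-0.026,0,0,0],[-0.026,0,-0.026,0,0,0],[-0.026,0.01,-0.026,0,0,0],[-0.02,0.02,-0.022,0,0,0],[-0.008,0.02,-0.008,0,0,0],[0,0.01,0,0,0,0],[0,0,0,0,0,0]]' 1; python3 - <<'E'
from h import *
from bench import r
to([.475,-.159,.13],[0,0,-1],[-.056,.998,0])
ims=[]
for n,(u,v) in dict(top=(310,185),scene=(330,200)).items():
    c=r.camera(n); np.savez(f"/tmp/{n}2.npz",**c); ims.append(cv2.resize(c["image"][v-65:v+65,u-65:u+65,::-1],None,fx=3,fy=3,interpolation=cv2.INTER_CUBIC))
cv2.imwrite("pics/tray2.png",np.hstack(ims))
E
```

```text
time: 14.05
ee_pos: [0.4769, -0.1776, 0.1968]
eef_rot: [0.716, 0.023, -0.013, -0.697]
ft_force: [0.7, 0.4, 0.7]
width: 0.0658
shift [-1.8 66.2 20.5] mm turn [ 1.58 -0.23  0.77] | 1.8
shift [-1.8 66.2 20.5] mm turn [ -1.2  179.75   2.48] | 179.8
```

View pics/tray2.png

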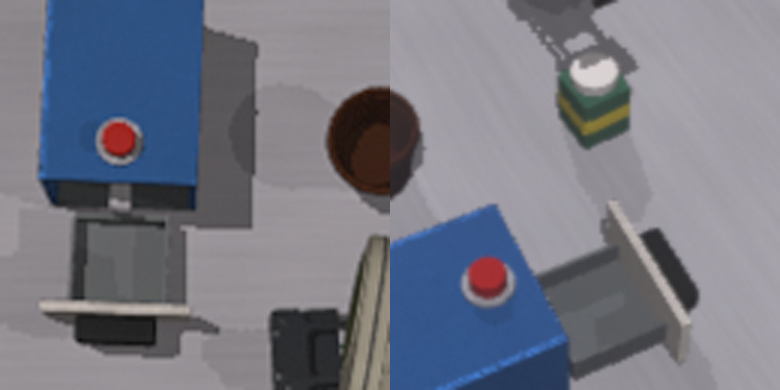

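```bash
python3 - <<'E'
from h import *
for n,roi in dict(top=(245,375,210,235),scene=(380,500,235,325)).items():
    c=dict(np.load(f"/tmp/{n}2.npz")); full=np.zeros((400,640,3));ok=c["range_z"]>0;full[ok]=pts(c,np.ones((400,640),bool))
    m=(full[...,0]>.48)&(full[...,0]<.66)&(full[...,1]>-.06)&(full[...,1]<.16)&ok
    T=full[m&(full[...,2]>.07)&(full[...,2]<.09)]
    (a,b,ang)=cv2.minAreaRect(T[:,:2].astype(np.float32)); print(n,"panel top",len(T),np.round(a,4),np.round(b,4),ang,T.mean(0).round(4))
    f=np.polyfit(T[:,1],T[:,0],1);print(" slope",f, "yrange",T[:,1].min(),T[:,1].max())
    B=full[cm(c,*COL["blue"])&(full[...,2]>.13)&(full[...,2]<.16)&(full[...,0]>.6)];a,b,ang=cv2.minAreaRect(B[:,:2].astype(np.float32));print(" roof",np.round(a,4),np.round(b,4),ang)
    F=full[m&(full[...,2]>.01)&(full[...,2]<.028)]; print(" floor",len(F),F.min(0).round(3),F.max(0).round(3),np.median(F,0).round(3))
    K=full[m&(full[...,2]>.05)&(full[...,2]<.068)&(full[...,0]<.56)];print(" pull",len(K),np.median(K,0).round(3),K.min(0).round(3),K.max(0).round(3))
    w=cm(c,(0,0,150),(180,40,255)); P=full[w&ok];P=P[(np.linalg.norm(P-[.475,-.159,.085],axis=1)<.04)&(P[:,2]>.076)];print(" lid",cv2.minAreaRect(P[:,:2].astype(np.float32)) if len(P)>5 else 0)
E
```

```text
top panel top 251 [0.5921 0.0584] [0.1465 0.1261] 87.76839447021484 [0.5639 0.0573 0.078 ]
 slope [0.01030183 0.56328076] yrange -0.01695875908460018 0.13151141129886934
 roof [0.7464 0.0514] [0.1482 0.2013] 88.21353149414062
 floor 842 [ 0.516 -0.057  0.01 ] [0.659 0.155 0.028] [0.589 0.059 0.02 ]
 pull 282 [0.516 0.059 0.059] [ 0.5   -0.011  0.05 ] [0.551 0.129 0.068]
 lid 0
scene panel top 222 [0.5617 0.0861] [0.1893 0.0938] 49.961421966552734 [0.5443 0.0653 0.0775]
 slope [0.23776277 0.52878621] yrange -0.015200508423236885 0.1301019267704245
 roof [0.7478 0.0522] [0.1509 0.1977] 87.89552307128906
 floor 871 [ 0.535 -0.012  0.011] [0.659 0.131 0.028] [0.58  0.055 0.021]
 pull 317 [0.522 0.064 0.06 ] [ 0.502 -0.013  0.05 ] [0.544 0.132 0.068]
 lid ((0.4772461950778961, -0.154567152261734), (0.03893868625164032, 0.04510559141635895), 64.42037963867188)
```

```bash
python3 - <<'E'
from h import *
c=dict(np.load("/tmp/top2.npz"));full=np.zeros((400,640,3));full[c["range_z"]>0]=pts(c,np.ones((400,640),bool))
# ray-plane z=.078 along column through panel
for u in(265,285,300):
    for v in range(205,240):
        dr=c["R"].T@np.linalg.inv(c["K"])@[u,v,1];o=-c["R"].T@c["t"];p=o+dr*(.078-o[2])/dr[2]
        if 212<v<226 or 232<v: 
            if u!=300: print(u,v,c["image"][v,u],p.round(3)[:2],full[v,u].round(3))
E
```

```text
265 213 [137 132 136] [0.563 0.111] [ 0.573  0.118 -0.002]
265 214 [138 133 138] [0.56  0.111] [0.569 0.117 0.007]
265 215 [141 136 140] [0.557 0.111] [0.567 0.117 0.001]
265 216 [141 137 140] [0.554 0.111] [0.563 0.117 0.004]
265 217 [142 137 141] [0.551 0.111] [ 0.561  0.118 -0.004]
265 218 [140 136 140] [0.548 0.111] [ 0.558  0.118 -0.004]
265 219 [123 119 123] [0.545 0.111] [ 0.555  0.117 -0.002]
265 220 [154 146 144] [0.542 0.111] [0.551 0.117 0.003]
265 221 [188 178 172] [0.539 0.111] [0.539 0.111 0.077]
265 222 [185 175 169] [0.536 0.111] [0.536 0.111 0.077]
265 223 [144 137 131] [0.533 0.111] [0.533 0.111 0.077]
265 224 [68 65 63] [0.53  0.111] [0.532 0.112 0.065]
265 225 [75 72 70] [0.527 0.111] [0.532 0.114 0.039]
265 233 [146 141 145] [0.504 0.11 ] [0.511 0.117 0.   ]
265 234 [152 147 151] [0.501 0.11 ] [0.508 0.116 0.003]
265 235 [152 147 151] [0.498 0.11 ] [0.505 0.116 0.003]
265 236 [151 146 150] [0.495 0.11 ] [0.502 0.116 0.002]
265 237 [152 148 152] [0.493 0.11 ] [ 0.5    0.117 -0.005]
265 238 [152 147 152] [0.49 0.11] [ 0.496  0.116 -0.   ]
265 239 [150 145 149] [0.4
[... 428 characters left out ...]
91 90 90] [0.542 0.053] [0.55  0.055 0.013]
285 221 [148 140 135] [0.539 0.053] [0.546 0.055 0.017]
285 222 [187 177 170] [0.536 0.053] [0.536 0.053 0.08 ]
285 223 [182 172 166] [0.533 0.053] [0.533 0.053 0.078]
285 224 [137 130 125] [0.53  0.053] [0.531 0.053 0.075]
285 225 [43 41 41] [0.527 0.053] [0.529 0.053 0.06 ]
285 233 [33 32 34] [0.504 0.052] [0.506 0.053 0.057]
285 234 [28 27 27] [0.501 0.052] [0.503 0.053 0.057]
285 235 [70 68 70] [0.498 0.052] [0.501 0.054 0.047]
285 236 [90 87 89] [0.495 0.052] [0.502 0.056 0.   ]
285 237 [87 84 86] [0.493 0.052] [0.499 0.055 0.001]
285 238 [125 121 125] [0.49  0.052] [0.496 0.055 0.001]
285 239 [153 148 152] [0.487 0.052] [ 0.493  0.056 -0.002]
```

Pocket centre is about (0.584, 0.056), panel x 0.529 to 0.539, pull front x≈0.501, and cabinet yaw about -1.8°. Next I centre over the canister and go down with the jaws along y.

```bash
python3 -m jog '[[-0.001,0.01,0.012,0.8,0,0.4],[0,0.015,0.008,0.7,0,0.4],[0,0.015,0,0,0,0],[0,0,0,0,0,0]]'; python3 - <<'E'
from h import *
from bench import r
to([.475,-.158,.033],[0,0,-1],[-.056,.998,0])
ims=[]
for n in("top","scene"):
    c=r.camera(n); p=c["K"]@(c["R"]@np.array([.475,-.159,.09])+c["t"]);u,v=(p[:2]/p[2]).astype(int)
    ims.append(cv2.resize(c["image"][v-45:v+45,u-55:u+55,::-1],None,fx=3.5,fy=3.5,interpolation=cv2.INTER_CUBIC))
cv2.imwrite("pics/g2.png",np.hstack(ims))
E
```

```text
time: 14.48
ee_pos: [0.4813, -0.1495, 0.1578]
eef_rot: [-0.706, -0.024, 0.02, 0.708]
ft_force: [-0.5, 0.5, -0.4]
width: 0.0866
shift [ -7.5 124.8  -8.4] mm turn [-0.12  0.37  0.3 ] | 0.5
shift [ -7.5 124.8  -8.4] mm turn [   0.48 -179.63    0.19] | 179.6
```

View pics/g2.png

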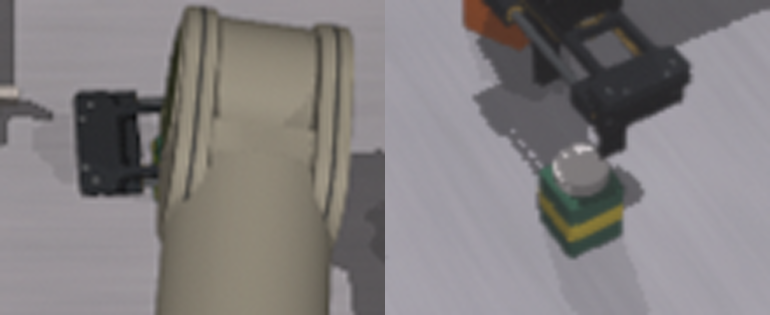

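The canister still stands, with its lid at right-panel (580,168), and the fingers are above it. I correct sideways and stop just above the lid to check.

```bash
python3 -m jog '[[-0.005,0.01,-0.005,0,0,0],[-0.002,0.015,-0.002,0,0,0],[0,0.015,0,0,0,0],[0,0.008,0,0,0,0],[0,0,0,0,0,0]]'; python3 - <<'E'
from h import *
to([.475,-.158,.033],[0,0,-1],[-.056,.998,0])
E
```

```text
time: 15.0
ee_pos: [0.4773, -0.1582, 0.1115]
eef_rot: [0.707, 0.027, -0.018, -0.707]
ft_force: [-1.2, -0.3, 0.1]
width: 0.0872
shift [-3.2 78.5  0.4] mm turn [0.04 0.45 0.67] | 0.8
shift [-3.2 78.5  0.4] mm turn [ 1.0500e+00 -1.7955e+02 -6.0000e-02] | 179.6
```

```bash
python3 -m jog '[[-0.002,0.012,0,0,0,0.4],[0,0.018,0,0,0,0],[0,0.018,0,0,0,0],[0,0.015,0,0,0,0],[0,0.006,0,0,0,0],[0,0.002,0,0,0,0],[0,0,0,0,0,0]]'; python3 - <<'E'
from h import *
to([.475,-.158,.033],[0,0,-1],[-.056,.998,0])
E
```

```text
time: 15.58
ee_pos: [0.4769, -0.1598, 0.0382]
eef_rot: [0.708, 0.025, -0.02, -0.706]
ft_force: [0.2, 0.8, 0.4]
width: 0.0871
shift [-1.8  5.2  1.9] mm turn [0.16 0.39 0.38] | 0.6
shift [-1.8  5.2  1.9] mm turn [   0.59 -179.61   -0.25] | 179.6
```

```bash
python3 -m jog '[[-0.001,0.003,0.001,0,0,0],[0,0.001,0,0,0,0],[0,0,0,0,0,0],[0,0,0,0,0,0],[0,0,0,0,0,0],[0,0,0,0,0,0],[0,0,0,0,0,0],[0,0,0,0,0,0]]' -1 25
```

```text
time: 16.25
ee_pos: [0.4775, -0.1595, 0.0369]
eef_rot: [0.708, 0.026, -0.018, -0.705]
ft_force: [0.3, 0.2, -1.8]
width: 0.0557
```

```bash
python3 -m jog '[[0,-0.01,0,0,0,0],[0,-0.02,0,0,0,0],[0,-0.03,0,0,0,0],[0,-0.03,0,0,0,0],[0,-0.03,0,0,0,0],[0,-0.02,0,0,0,0],[0,0,0,0,0,0]]'; python3 - <<'E'
from h import *
to([.584,.056,.18],[0,0,-1],[.03,1,0])
E
```

```text
time: 16.83
ee_pos: [0.4733, -0.157, 0.1844]
eef_rot: [0.707, 0.025, -0.021, -0.706]
ft_force: [-0.3, -0.7, -1.8]
width: 0.0557
shift [124.3   4.8 205.3] mm turn [0.04 5.45 0.29] | 5.5
shift [124.3   4.8 205.3] mm turn [ 4.4000e-01 -1.7455e+02 -7.0000e-02] | 174.6
```

```bash
python3 -m jog '[[0.01,0,0.018,0,1.5,0],[0.016,0,0.026,0,1.5,0],[0.016,0,0.026,0,1.5,0],[0.016,0,0.026,0,1,0],[0.016,0,0.026,0,0,0],[0.016,0,0.026,0,0,0],[0.016,0,0.026,0,0,0],[0.01,0,0.02,0,0,0],[0.005,0,0.008,0,0,0],[0,0,0,0,0,0]]'; python3 - <<'E'
from h import *
to([.586,.056,.057],[0,0,-1],[.03,1,0])
E
```

```text
time: 17.67
ee_pos: [0.5977, 0.05, 0.1817]
eef_rot: [0.708, -0.015, 0.015, -0.706]
ft_force: [-0.6, -0.6, -2.6]
width: 0.0557
shift [-12.  124.7   5.8] mm turn [ 0.13 -0.73  0.03] | 0.7
shift [-12.  124.7   5.8] mm turn [-4.0000e-02  1.7927e+02  2.0000e-01] | 179.3
```

```bash
python3 -m jog '[[-0.007,0.005,0.003,0,-0.5,0],[-0.004,0.015,0.002,0,0,0],[0,0.02,0,0,0,0],[0,0.015,0,0,0,0],[0,0.005,0,0,0,0],[0,0,0,0,0,0]]'; python3 - <<'E'
from h import *
from bench import r
to([.586,.056,.057],[0,0,-1],[.03,1,0])
ims=[]
for n in("top","scene"):
    c=r.camera(n); p=c["K"]@(c["R"]@np.array([.58,.05,.09])+c["t"]);u,v=(p[:2]/p[2]).astype(int)
    ims.append(cv2.resize(c["image"][v-55:v+55,u-55:u+55,::-1],None,fx=3.5,fy=3.5,interpolation=cv2.INTER_CUBIC))
cv2.imwrite("pics/place.png",np.hstack(ims))
E
```

```text
time: 18.17
ee_pos: [0.5811, 0.0486, 0.1172]
eef_rot: [0.709, -0.014, 0.012, -0.705]
ft_force: [-0.5, 0.1, -2.8]
width: 0.0558
shift [ 4.9 60.1  7.9] mm turn [ 0.37 -0.37 -0.18] | 0.6
shift [ 4.9 60.1  7.9] mm turn [  0.28 179.63   0.58] | 179.6
```

View pics/place.png

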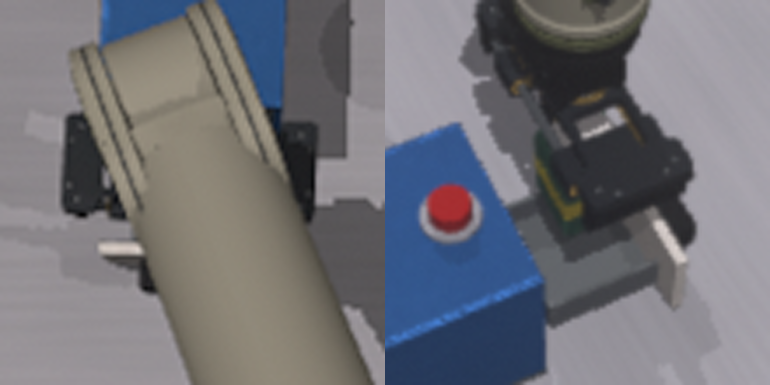

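The canister hangs over the pocket between panel and cabinet (right panel, (560,190)). I shift sideways by 8 mm and then lower.

```bash
python3 -m jog '[[0.004,0,0.006,0,0,0],[0.001,0.005,0.002,0,0,0],[0,0.012,0,0,0,0],[0,0.012,0,0,0,0],[0,0.008,0,0,0,0],[0,0.004,0,0,0,0],[0,0,0,0,0,0]]'; python3 - <<'E'
from h import *
to([.586,.056,.057],[0,0,-1],[.03,1,0])
E
```

```text
time: 18.85
ee_pos: [0.5895, 0.0573, 0.0761]
eef_rot: [0.709, -0.012, 0.014, -0.705]
ft_force: [-0.3, -0.2, -2.4]
width: 0.0561
shift [-3.5 19.1 -1.3] mm turn [ 0.33 -0.4   0.18] | 0.5
shift [-3.5 19.1 -1.3] mm turn [ -0.28 179.6    0.52] | 179.6
```

```bash
python3 -m jog '[[-0.003,0.005,0,0,0,0],[0,0.006,0,0,0,0],[0,0.003,0,0,0,0],[0,0,0,0,0,0]]'; python3 -m jog '[[0,0.002,0,0,0,0],[0,0.001,0,0,0,0]]'; python3 -m jog '[[0,0.001,0,0,0,0],[0,0.001,0,0,0,0]]'
```

```text
time: 19.18
ee_pos: [0.5859, 0.0572, 0.0602]
eef_rot: [0.709, -0.012, 0.014, -0.705]
ft_force: [-0.0, 0.2, -2.7]
width: 0.0559
time: 19.35
ee_pos: [0.5861, 0.0571, 0.0573]
eef_rot: [0.709, -0.012, 0.014, -0.705]
ft_force: [-0.5, -0.6, -3.2]
width: 0.0556
time: 19.52
ee_pos: [0.5873, 0.0572, 0.0569]
eef_rot: [0.709, -0.011, 0.015, -0.705]
ft_force: [-1.4, -1.0, 7.3]
width: 0.0561
```

```bash
python3 -m jog '[[0,0,0,0,0,0],[0,0,0,0,0,0],[0,0,0,0,0,0],[0,0,0,0,0,0],[0,0,0,0,0,0],[0,0,0,0,0,0]]' 1; python3 -m jog '[[0,-0.01,0,0,0,0],[0,-0.02,0,0,0,0],[0,-0.03,0,0,0,0],[0,-0.03,0,0,0,0],[0,-0.03,0,0,0,0],[-0.02,-0.01,0,0,0,0],[-0.04,0,0,0,0,0],[-0.04,0,0,0,0,0],[-0.04,0,0,0,0,0],[-0.02,0,0,0,0,0]]'; python3 - <<'E'
from h import *
from bench import r
to([.44,.0605,.19],[0,0,-1],[.03,1,0])
ims=[]
for n in("top","scene"):
    c=r.camera(n); p=c["K"]@(c["R"]@np.array([.58,.05,.06])+c["t"]);u,v=(p[:2]/p[2]).astype(int)
    ims.append(cv2.resize(c["image"][v-55:v+55,u-55:u+55,::-1],None,fx=3.5,fy=3.5,interpolation=cv2.INTER_CUBIC))
    w=cm(c,(0,0,150),(180,45,255)); P=pts(c,w);P=P[(np.linalg.norm(P-[.584,.056,.105],axis=1)<.035)&(P[:,2]>.095)];print(" lid",len(P),np.median(P,0) if len(P)>5 else 0)
cv2.imwrite("pics/placed.png",np.hstack(ims))
E
```

```text
time: 20.02
ee_pos: [0.5893, 0.0575, 0.059]
eef_rot: [0.709, -0.01, 0.017, -0.705]
ft_force: [-0.0, 0.5, -0.3]
width: 0.0842
time: 20.85
ee_pos: [0.4251, 0.0664, 0.1976]
eef_rot: [0.707, -0.009, 0.017, -0.706]
ft_force: [-0.3, 0.0, 1.2]
width: 0.0873
shift [15.   7.8 -5.3] mm turn [ 0.07 -0.4   0.61] | 0.7
shift [15.   7.8 -5.3] mm turn [-9.600e-01  1.796e+02  1.100e-01] | 179.6
 lid 201 [0.58183846 0.05798775 0.10517059]
 lid 224 [0.5829491  0.05798771 0.10536996]
```

View pics/placed.png

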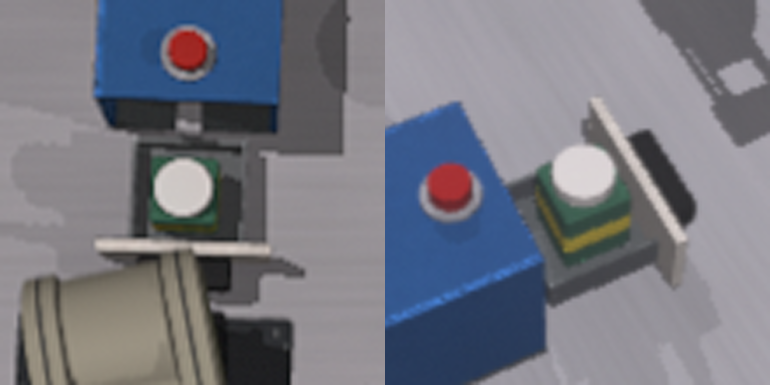

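The canister stands in the pocket at (0.582, 0.058) with the lid top at 0.105. Next I close the fingers, go down in front of the pull and push along +x.

```bash
python3 -m jog '[[0.015,0.01,-0.004,0,0,0.3],[0.01,0.025,-0.002,0,0,0.3],[0,0.035,0,0,0,0],[0,0.035,0,0,0,0],[0,0.03,0,0,0,0],[0,0.015,0,0,0,0],[0,0,0,0,0,0]]' -1; python3 - <<'E'
from h import *
to([.48,.0595,.037],[0,0,-1],[.03,1,0])
E
```

```text
time: 21.53
ee_pos: [0.4606, 0.0583, 0.0494]
eef_rot: [0.709, -0.007, 0.019, -0.705]
ft_force: [-0.6, -0.0, -0.6]
width: 0.0482
shift [19.1 12.8  2. ] mm turn [ 0.27 -0.44  0.96] | 1.1
shift [19.1 12.8  2. ] mm turn [ -1.51 179.55   0.42] | 179.6
```

```bash
python3 -m jog '[[0.005,0.007,0.001,0,0,0.5],[0.005,0.005,0.001,0,0,0.4],[0.002,0,0,0,0,0],[0,0,0,0,0,0],[0,0,0,0,0,0],[0.005,0,0,0,0,0],[0.005,0,0,0,0,0]]'; python3 -m jog '[[0.008,0,0,0,0,0],[0.008,0,0,0,0,0],[0.008,0,0,0,0,0],[0.008,0,0,0,0,0]]'
```

```text
time: 22.12
ee_pos: [0.4874, 0.0604, 0.0425]
eef_rot: [0.708, -0.012, 0.015, -0.706]
ft_force: [-0.7, 0.6, -0.8]
width: 0.0035
time: 22.45
ee_pos: [0.5207, 0.0592, 0.0431]
eef_rot: [0.709, -0.012, 0.014, -0.705]
ft_force: [-3.9, 0.2, 3.3]
width: 0.0004
```

```bash
python3 -m jog '[[0.008,0.001,0,0,0,0],[0.008,0.001,0,0,0,0],[0.008,0.001,0,0,0,0],[0.008,0,0,0,0,0],[0.008,0,0,0,0,0],[0.008,0,0,0,0,0],[0.006,0,0,0,0,0]]'; python3 -m jog '[[0.005,0,0,0,0,0],[0.005,0,0,0,0,0]]'
```

```text
time: 23.03
ee_pos: [0.5801, 0.0569, 0.0391]
eef_rot: [0.709, -0.014, 0.013, -0.705]
ft_force: [-7.6, -0.2, 6.3]
width: 0.0005
time: 23.2
ee_pos: [0.591, 0.0566, 0.0388]
eef_rot: [0.709, -0.014, 0.012, -0.705]
ft_force: [-3.8, 1.0, 2.5]
width: 0.0005
```

```bash
python3 -m jog '[[0.003,0,0,0,0,0],[0.002,0,0,0,0,0]]'; python3 -m jog '[[0.002,0,0,0,0,0],[0.001,0,0,0,0,0]]';  python3 -m jog '[[0.0015,0,0,0,0,0],[0.001,0,0,0,0,0]]'
```

```text
time: 23.37
ee_pos: [0.5975, 0.0563, 0.0387]
eef_rot: [0.709, -0.014, 0.012, -0.705]
ft_force: [-4.9, 0.6, 3.2]
width: 0.0005
time: 23.53
ee_pos: [0.5975, 0.0564, 0.0381]
eef_rot: [0.709, -0.017, 0.009, -0.705]
ft_force: [-9.8, 0.6, 6.9]
width: 0.0003
time: 23.7
ee_pos: [0.5974, 0.0564, 0.0377]
eef_rot: [0.71, -0.019, 0.007, -0.704]
ft_force: [-9.0, -0.1, 5.3]
width: 0.0004
```

```bash
python3 -m jog '[[0.003,0,0,0,0,0],[0.003,0,0,0,0,0]]'; python3 -m jog '[[-0.003,0,0,0,0,0],[-0.006,0,0,0,0,0],[-0.01,0,0,0,0,0],[-0.01,0,0,0,0,0]]'; python3 - <<'E'
from h import *
from bench import r
c=r.camera("scene");full=np.zeros((400,640,3));full[c["range_z"]>0]=pts(c,np.ones((400,640),bool))
m=(full[...,0]>.48)&(full[...,0]<.68)&(full[...,1]>-.03)&(full[...,1]<.14)&(full[...,2]>.066)&(full[...,2]<.082)
w=m&cm(c,(0,0,140),(180,45,255));P=full[w];print(len(P),np.median(P,0),np.percentile(P,[5,95],axis=0).round(3))
cv2.imwrite("pics/fin.png",cv2.resize(c["image"][150:330,200:400,::-1],None,fx=3,fy=3,interpolation=cv2.INTER_CUBIC))
E
```

```text
time: 23.87
ee_pos: [0.5975, 0.0565, 0.0371]
eef_rot: [0.71, -0.023, 0.002, -0.703]
ft_force: [-22.4, -0.9, 15.8]
width: 0.0005
time: 24.2
ee_pos: [0.5695, 0.0572, 0.0378]
eef_rot: [0.71, -0.023, 0.003, -0.703]
ft_force: [-0.5, 0.4, 0.3]
width: 0.0006
60 [0.63419693 0.10261623 0.07843422] [[ 0.63  -0.005  0.075]
 [ 0.642  0.125  0.081]]
```

Hard stop reached at 22 N. After backing off the force is zero and the panel stays at x≈0.630 to 0.640, which is closed. I withdraw clear and take the final look.

```bash
python3 -m jog '[[-0.02,0,0,0,0,0],[-0.03,0,0,0,0,0],[-0.03,0,0,0,0,0],[-0.03,-0.02,0,0,0,0],[0,-0.03,0,0,0,0],[0,-0.03,0,0,0,0],[0,0,0,0,0,0],[0,0,0,0,0,0]]'; python3 - <<'E'
from h import *
from bench import r
ims=[]
for n,(u,v) in dict(top=(310,185),scene=(300,230)).items():
    c=r.camera(n);full=np.zeros((400,640,3));full[c["range_z"]>0]=pts(c,np.ones((400,640),bool))
    m=(full[...,0]>.48)&(full[...,0]<.68)&(full[...,1]>-.03)&(full[...,1]<.14)&(full[...,2]>.066)&(full[...,2]<.082)
    P=full[m&cm(c,(0,0,140),(180,45,255))];print(n,len(P),np.median(P,0).round(4))
    R=full[cm(c,*COL["red"])&(full[...,0]>.6)&(full[...,2]>.1)&(abs(full[...,1])<.15)];print("button",len(R),np.median(R,0).round(4) if len(R) else 0)
    ims.append(cv2.resize(c["image"][v-65:v+65,u-65:u+65,::-1],None,fx=3,fy=3,interpolation=cv2.INTER_CUBIC))
cv2.imwrite("pics/final.png",np.hstack(ims))
E
```

```text
time: 24.92
ee_pos: [0.4588, 0.0601, 0.1231]
eef_rot: [0.711, -0.02, 0.007, -0.703]
ft_force: [-0.4, -0.7, 0.1]
width: 0.0005
top 122 [0.634  0.055  0.0778]
button 83 [0.6851 0.0535 0.159 ]
scene 60 [0.6343 0.1019 0.0782]
button 0 0
```

View pics/final.png

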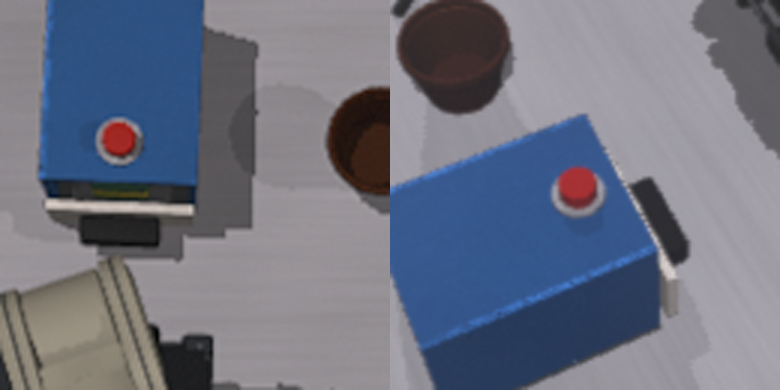

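The tray stays shut (panel at left-panel (120,208)), the canister's yellow band lies level inside at (120,192), the button is up at 0.159, and the arm touches nothing. Handing in.

```bash
python3 -c "
from bench import r
print(r.close_job())"
```

```text
the job is handed in; nothing more can be done
None
```

The job is done and handed in at about 25 s of the 70 s allowed; the hand-in gave no verdict.

I stood the green canister upright on the bench and let go, then pressed the button and the tray popped out. I picked the canister up from above, stood it in the pocket and pushed the tray in to its hard stop.

**Last checks:**
- **Tray:** it stayed shut after I let go. The panel measured x = 0.634 in both cameras, the same as in the view just before I withdrew the arm.
- **Button:** it is back up, with its top at 0.159 m.
- **Canister:** before closing, it stood about 2 mm from the pocket centre, with its lid top at 0.105 m. After closing, only its level yellow band showed through the opening, so I did not measure its tilt again.
- **Robot:** the arm is clear, with wrist force under 1 N.
- **Other things:** I never touched the pot, scoop, pliers or the orange look-alike, but I did not measure their positions again.

**What went wrong on the way:** the first grip on the lying canister was about 18 mm short, so I opened, went deeper and gripped again. In the final check, the scene camera's colour mask missed the button, so the button height comes from the top camera alone.

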